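Pull the withdrawn carton out of the stack in the food pantry

TASK

The red carton in the middle of the stack has been withdrawn: lift the blue basket of tins off by its bar and stand it on the cork mat, then slide the carton off the grey box onto the steel returns stand and gently push it home, square against the red back-stop with its green plate pressed in and neither end hanging over. Then put the basket, tins still standing in it, back on the grey box, squarely down between the yellow rails and not hanging over the ends. Carry the basket level, do not tip the carton, and leave the grey box and everything else where it is.

Things in the scene. Friction and masses are not known exactly. Their poses are not given: they have to be found in the camera images.
- stock_box: grey lidded box, bottom of the stack, loose but heavy (3.5 kg). Origin: centre of its underside. 144 (x) x 176 (y) mm; flat black lid top 90 mm above the origin. Two yellow rails, 8 mm wide, 8 mm high above the lid, run along y at the x edges, 124 mm clear between them (x = -62 to +62). Both y ends of the lid are open: things slide along y between the rails.
- red_carton: closed red carton with white and brown bands, 110 (x) x 150 (y) x 45 mm high, 0.28 to 0.56 kg: too wide to grip, slides with 1 to 6 N. Origin at the centre of its underside. At the start it lies on the stock box's lid between the rails, under the can basket, its y axis roughly along the box's y.
- can_basket: blue open basket, 116 (x) x 150 (y) mm, walls 34 high, floor 4 thick, 0.4 to 0.65 kg with its two tins, which can slide 20 mm in x. Origin: centre of its flat underside. A black carrying bar along y over its middle (x = 0), 12 mm wide in x, 16 high, centre 93 mm above the origin, on a post at each end (y = +-72); free for fingers between. Starts on the red carton.
- tin_a: flat tin with a green label, diameter 68, height 38 mm, standing loose in the basket. Origin at the centre of its underside.
- tin_b: flat tin with a yellow label, diameter 68, height 38 mm, standing loose in the basket. Origin at the centre of its underside.
- returns_stand: fixed steel stand at the box's +y or -y side (varies), same axes, 6 to 16 mm gap to the lid. Origin: on the table under the deck centre. Deck top 86 mm above it (4 mm below the lid), x = -100 to +105, y = -95 to +95 mm. A red back-stop bar, 34 mm high, crosses the deck along y; where it is clamped varies and is not measured: its face is at x = +63 to +85. Other sides open.
- press_plate (a joint): green plate, 90 mm long (y), 20 high, in the middle of the red back-stop's face, stands 5 mm proud of it on a light spring (under 1 N). 0 = free, 0.005 m = pushed flush with the bar, which then stops the carton firmly. It stays in when the carton is left there.
- cork_mat: cork mat fixed to the table on the other side of the stock box, 180 (x) x 190 (y) x 4 mm thick, same axes as the box. Origin at the centre of its underside.
- ketchup: red bottle, diameter 60, height 190 mm, standing behind (+x of) the stack; bystander. Origin at the centre of its underside.
- jam_jar: amber jar, diameter 72, height 95 mm, standing behind the stack; bystander. Origin at the centre of its underside.
- soup_can: can with a blue label, diameter 66, height 75 mm, standing in front (robot side) of the stack; bystander. Origin at the centre of its underside.
- pasta_box: blue packet, 45 x 90 x 170 mm, standing at the left or right; bystander. Origin at the centre of its underside.
- rice_box: orange packet, 45 x 90 x 170 mm, standing at the left or right; bystander. Origin at the centre of its underside.
- mustard: yellow bottle, diameter 56, height 160 mm, standing at the left; bystander. Origin at the centre of its underside.
Things that resemble listed ones, but are neither listed nor needed, are in the scene too. There is more than one size of the can_basket; the one meant has the size given above.

How it is judged:
On the way, in this order (a step that is already met when the one before it is completed fails the run):
1. the basket stands upright on the cork mat, let go (x of can_basket in the frame of cork_mat between -0.04 and 0.04 m and y of can_basket in the frame of cork_mat between -0.04 and 0.04 m and z of can_basket in the frame of cork_mat below 0.009 m and angle between can_basket's own z axis and vertical below 0.06 rad and contact force between can_basket and the fingers below 0.1 N and linear speed of can_basket below 0.02 m/s and angular speed of can_basket below 0.15 rad/s), for 0.2 s.
2. the carton lies on the returns stand, square against the back-stop with the plate pressed in, while the basket waits on the mat (value of joint press_plate above 0.003 m and x of red_carton in the frame of returns_stand between 0.003 and 0.034 m and y of red_carton in the frame of returns_stand between -0.028 and 0.028 m and z of red_carton in the frame of returns_stand between 0.082 and 0.09 m and angle between the x axis of red_carton and the x axis of returns_stand, either way round below 0.06 rad and angle between red_carton's own z axis and vertical below 0.05 rad and x of can_basket in the frame of cork_mat between -0.04 and 0.04 m and y of can_basket in the frame of cork_mat between -0.04 and 0.04 m and z of can_basket in the frame of cork_mat below 0.009 m and angle between can_basket's own z axis and vertical below 0.06 rad and linear speed of red_carton below 0.02 m/s and angular speed of red_carton below 0.15 rad/s), for 0.2 s.
At the end, for the whole second after the job is handed in: Carton flat on the stand: plate pressed in over 3 mm, square within 0.06 rad, within 28 mm of mid-deck in y. Basket on the box's lid between the rails: within 7 mm in x, 16 mm in y, 3.5 mm in height, 0.07 rad; tins standing in it. All released, at rest; box within 20 mm of its start (value of joint press_plate above 0.003 m and x of red_carton in the frame of returns_stand between 0.003 and 0.034 m and y of red_carton in the frame of returns_stand between -0.028 and 0.028 m and z of red_carton in the frame of returns_stand between 0.082 and 0.09 m and angle between the x axis of red_carton and the x axis of returns_stand, either way round below 0.06 rad and angle between red_carton's own z axis and vertical below 0.05 rad and x of can_basket in the frame of stock_box between -0.007 and 0.007 m and y of can_basket in the frame of stock_box between -0.016 and 0.016 m and z of can_basket in the frame of stock_box between 0.086 and 0.0935 m and angle between the x axis of can_basket and the x axis of stock_box, either way round below 0.07 rad and angle between can_basket's own z axis and vertical below 0.04 rad and x of tin_a in the frame of can_basket between -0.05 and 0.05 m and y of tin_a in the frame of can_basket between -0.065 and 0.065 m and z of each of tin_a, tin_b in the frame of can_basket below 0.012 m and angle between each of tin_a, tin_b's own z axis and vertical below 0.15 rad and x of tin_b in the frame of can_basket between -0.05 and 0.05 m and y of tin_b in the frame of can_basket between -0.065 and 0.065 m and contact force between each of can_basket, red_carton and the fingers below 0.1 N and linear speed of each of red_carton, can_basket below 0.02 m/s and angular speed of each of red_carton, can_basket below 0.15 rad/s and distance of stock_box from where it was at the start of the episode below 0.02 m); the robot touches nothing.
It fails at once if the red carton is tipped by more than about 17 degrees or falls below the stand's deck (angle between red_carton's own z axis and vertical above 0.3 rad or height (world z) of red_carton below 0.075 m).
It fails at once if the fingers press on the red carton with more than 45 N (contact force between red_carton and the fingers above 45 N).
It fails at once if the can basket is tilted by more than about 20 degrees (angle between can_basket's own z axis and vertical above 0.35 rad).
It fails at once if the stock box is shifted by more than 20 mm (distance of stock_box from where it was at the start of the episode above 0.02 m).
It fails at once if a bystander (ketchup, jam jar, soup can, pasta box, rice box, mustard) is moved by more than 25 mm (distance of any of ketchup, jam_jar, soup_can, pasta_box, rice_box, mustard from where it was at the start of the episode above 0.025 m).
It also fails if it takes over 72 s, if anything falls off the work surface, if the arm or the gripper's body presses on something with over 40 N, if the wrist force passes 120 N, or if a joint passes its speed limit or range.

ROBOT

A 6-joint arm with a two-finger parallel gripper is mounted at the origin on the work surface. World frame = base frame: x ahead of the robot, y to its left, z up, the work surface at z = 0. Lengths are in m, angles in rad, forces in N, time in s.
With the tool pointing down it reaches from about 0.35 to 0.975 m from the base axis. Payload 4.9 kg.
Tool frame: the origin (TCP) lies on the centre line of the jaws, within the pads' length; the fingertips stand 25 mm ahead of it and the grasp point (between the pads) lies 6 mm ahead of it; z points along the fingers, y is the line along which they close (so a half turn about z gives the same grasp; the last joint's range is limited). The gripper opens to 85 mm and grips with 20 to 120 N. Pads are 22 mm wide; open, the fingers measure 114 mm over their backs; the gripper's body (76 mm by 85 mm) begins 54 mm behind the grasp point. The pads swing forward as they close: fully open they stand 13 mm farther back than shut.
Start: joints at [-1.27, 0.053, 1.613, -0, 1.476, -0.119], TCP at [0.255, -0.571, 0.256] pointing down, gripper open.
Joint ranges: [-3.01, 3.01], [-1.01, 2.22], [0.06, 2.58], [-1.02, 4.17], [0.09, 2.62], [-3.14, 3.14]. Speed limits (rad/s): [2.57, 2.57, 3.14, 3.14, 3.14, 3.14].

INTERFACE

Orientations are given as a unit quaternion [w, x, y, z].
In Python, from plant import state, grab_frame, get_calibration, job gives the robot as it stands. The module is installed in compiled form; this text tells all that it offers.
- The arm moves only by the tool move_arm, never from a script. Its argument "targets" is a list that holds one entry, the list of rows, each a list of 5 numbers: the opening in per cent of the stroke, from 0 (shut) to 100 (fully open), then the shift along the tool's x, y, z as a fraction of full scale, then the turn about the tool's z as a fraction of full scale. A call has 1 to 5 rows; each row shifts and turns the commanded pose from where the row before left it, along the tool's axes as they then stand; what a row does not reach is not made up. Full scale, the value 1, is 0.6 m for a shift and 6 degrees for a turn. A row lasts 1/12 s, in which the tool goes at most 41.7 mm and 7.16 degrees, less where a joint would pass 70% of its speed; a pose out of reach is approached as far as the arm can. A call with a number of a shift or a turn outside -1 to 1 is refused whole. A call with a gripper value outside its range is refused whole. The fingers move at their own pace and stop on an object; the grip force is fixed at half the most. Time passes only in rows, so rows that do not move let the fingers close. It gives the time, the measured TCP pose, the force, the opening and the grip force at its end, in the units of the state.
- state(): the state, without advancing time (a new reading comes with each control period).
- grab_frame(name): name is "side" or "top" or "wrist"; returns the picture (384x512x3 uint8, red, green, blue); there is no depth.
- get_calibration(name): a dict with "vertical_fov" (degrees; the focal length in pixels is half the picture's height over the tangent of half this angle, whatever the lens; pixels are square), "cx", "cy" (the principal point, pixels), "R" (3x3) and "t" (3): a world point X has camera coordinates R X + t. Camera axes: x right, y down, z forward; pixel columns grow to the right and rows downward; lengths in m; the calibration is good to about 2 mm. The wrist camera is an equidistant fisheye: a pixel r from the principal point sees the ray r / f radians off the axis. A picture is of the moment at which its call begins: read the wrist's pose just before it. get_calibration takes no time and is no camera call; for the wrist camera it gives the pose at the moment of the call.
- job.job_done(): hands the job in; it is judged then, once.
The state is a dict: "time": time; "joint_pos": joint angles; "joint_vel": joint speeds; "joint_efforts": joint torques, N m; "tool_pos": TCP position; "tool_rot": TCP orientation; "contact_force": force on the tool from outside, world axes, zero at the start; "ft_torque": the same for the moment, N m; "gripper_width": opening from 0.0 (shut) to 1.0 (fully open); "grasp_force": force on a finger pad.
Only numpy, scipy, OpenCV 4.12 (cv2) and the standard library are available. Lean on these libraries where they do the work, as an engineer would, in place of code of your own. Each camera call takes 0.05 s, during which the arm holds its last target. There are 200 camera calls.

## Working session

There is one attempt and no reset: what is moved stays moved. The work goes in short steps, Python scripts to look and compute and a tool call to move; the robot and the scene stay as the last step left them, time stands still between calls to the robot, and variables do not carry over. Pictures are saved under pics/ and viewed, at most 10 in all, crops included, and the job is handed in when it is done.

Besides the shell and the picture viewer there is one more tool, called after "Request:" by a JSON object that holds its "fn" and its "kwargs", one argument or row to a line. move_arm: Moves the arm, as the interface text tells. Shift numbers are shares of 0.6 m and turn numbers shares of 6 degrees, none past 1 either way. Its arguments: {"type":"object","properties":{"targets":{"type":"array"}},"required":["targets"]}

```bash
mkdir -p pics && python3 - <<'E'
from plant import *
import cv2,numpy as np
for n in("side","top"):
    f=grab_frame(n);cv2.imwrite(f"pics/{n}0.png",cv2.resize(f[:,:,::-1],(800,600),interpolation=cv2.INTER_CUBIC))
    cv2.imwrite(f"raw_{n}0.png",f[:,:,::-1])
    c=get_calibration(n);print(n,c["vertical_fov"],c["cx"],c["cy"],np.round(c["R"],3).tolist(),np.round(c["t"],3))
s=state();print(s)
E
```

```text
side 52.670489275285014 257.57242374972463 197.60966084972162 [[-0.954, -0.3, 0.01], [-0.223, 0.686, -0.693], [0.201, -0.663, -0.721]] [0.509 0.159 1.202]
top 54.63146800021955 257.0833757248927 197.09211356997312 [[-0.026, -0.999, 0.021], [-0.988, 0.023, -0.154], [0.154, -0.024, -0.988]] [0.047 0.537 1.338]
{'time': 0.1, 'joint_pos': array([-1.27002814e+00,  5.32854234e-02,  1.61411996e+00, -1.38253882e-06,
        1.47599161e+00, -1.18982538e-01]), 'joint_vel': array([-1.31371764e-03, -5.11438528e-04, -3.97708196e-03, -2.60990603e-04,
        1.11913151e-04,  5.63325590e-05]), 'joint_efforts': array([ 4.55633244e-04, -3.94904673e+01, -3.71362281e+01, -1.61089688e-04,
        3.90100060e-03, -1.00852574e-05]), 'tool_pos': array([ 0.25456872, -0.57025821,  0.25521121]), 'tool_rot': array([-8.98383549e-04,  9.78056477e-01,  2.08337980e-01, -8.25731921e-05]), 'contact_force': array([-0.66845441,  1.15974283, -0.53100638]), 'ft_torque': array([-0.04405564,  0.04027904, -0.0199577 ]), 'grasp_force': 0.0, 'gripper_width': 0.9971515250486983}
```

View pics/side0.png

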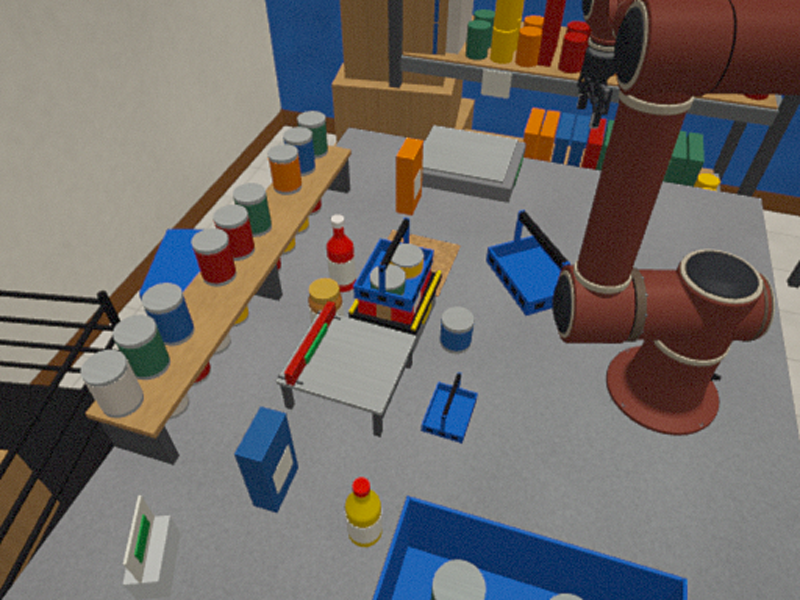

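View pics/top0.png

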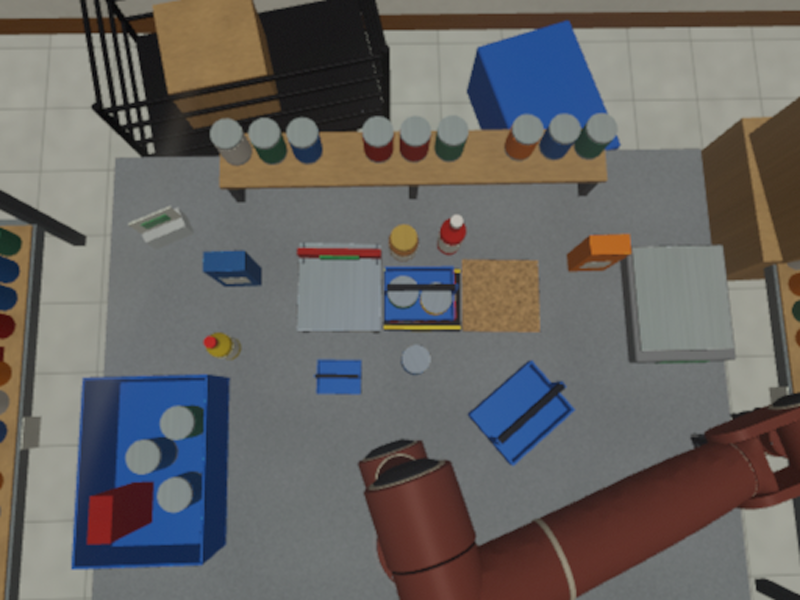

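```bash
python3 - <<'E'
import cv2
t=cv2.imread("raw_top0.png")[150:225,188:348];cv2.imwrite("pics/ctop.png",cv2.resize(t,None,fx=5,fy=5,interpolation=cv2.INTER_CUBIC))
t=cv2.imread("raw_side0.png")[135:265,175:300];cv2.imwrite("pics/cside.png",cv2.resize(t,None,fx=4.6,fy=4.6,interpolation=cv2.INTER_CUBIC))
E
```

```text
(no output)
```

View pics/ctop.png

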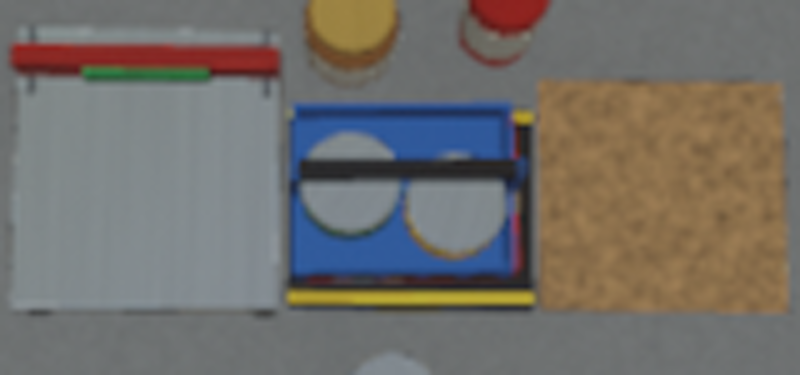

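View pics/cside.png

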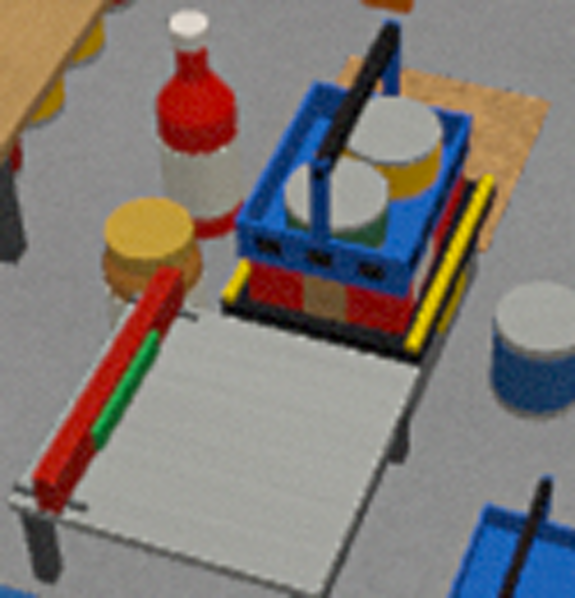

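```bash
cat > h.py <<'E'
from plant import *
import cv2,numpy as np
def ray(n,p):
    c=get_calibration(n);f=192/np.tan(np.radians(c["vertical_fov"]/2));R=np.array(c["R"]);t=np.array(c["t"])
    d=R.T@np.array([(p[0]-c["cx"])/f,(p[1]-c["cy"])/f,1]);return -R.T@t,d
def plane(n,p,z):
    o,d=ray(n,p);return o+d*(z-o[2])/d[2]
def tri(a,b):
    (o1,d1),(o2,d2)=ray("top",a),ray("side",b)
    k=np.linalg.lstsq(np.c_[d1,-d2],o2-o1,rcond=None)[0]
    x,y=o1+k[0]*d1,o2+k[1]*d2;return (x+y)/2,np.linalg.norm(x-y)
T=lambda x,y:(188+(x+.5)/5-.5,150+(y+.5)/5-.5)
S=lambda x,y:(175+(x+.5)/4.6-.5,135+(y+.5)/4.6-.5)
E
python3 - <<'E'
from h import *
np.set_printoptions(precision=4,suppress=True)
print("bar +y",*tri(T(303,168),S(320,160)));print("bar -y",*tri(T(517,170),S(392,28)))
for nm,p,z in[("deckFL",(12,309),.086),("deckFR",(281,309),.086),("rail +y",(288,297),.098),("rail -y",(535,297),.098),("railF+",(288,304),.098),("railF-",(535,304),.098),
 ("rail back -y",(533,117),.098),("mat",(538,80),.004),("mat",(783,82),.004),("mat",(787,312),.004),("mat",(536,311),.004),
 ("stopface L",(12,72),.12),("stopface R",(280,75),.12),("plate L",(83,79),.1),("plate R",(210,80),.1),("bar +",(301,169),.236),("bar -",(517,170),.236),("rim",(292,275),.169),("rim-",(512,275),.169),("rimback",(292,105),.169),("rimback-",(512,105),.169)]:print(nm,plane("top",T(*p),z))
for nm,p,z in[("deckFL",(323,597),.086),("deckFR",(418,367),.086),("stop far",(183,280),.12),("stopL",(57,495),.12),("lid corner",(408,357),.09)]:print("S",nm,plane("side",S(*p),z))
E
```

```text
bar +y [0.5544 0.0663 0.2327] 0.0006902594241190602
bar -y [ 0.55   -0.0708  0.2346] 0.0014226780884773937
deckFL [0.4852 0.275  0.086 ]
deckFR [0.4806 0.084  0.086 ]
rail +y [0.4877 0.0788 0.098 ]
rail -y [ 0.4835 -0.0962  0.098 ]
railF+ [0.4827 0.0789 0.098 ]
railF- [ 0.4785 -0.096   0.098 ]
rail back -y [ 0.6139 -0.1002  0.098 ]
mat [ 0.6638 -0.1174  0.004 ]
mat [ 0.6582 -0.3079  0.004 ]
mat [ 0.4788 -0.2998  0.004 ]
mat [ 0.4841 -0.1084  0.004 ]
stopface L [0.6495 0.27   0.12  ]
stopface R [0.6434 0.0809 0.12  ]
plate L [0.6483 0.2224 0.1   ]
plate R [0.6457 0.1314 0.1   ]
bar + [0.5528 0.0675 0.236 ]
bar - [ 0.5491 -0.0708  0.236 ]
rim [0.4937 0.0752 0.169 ]
rim- [ 0.4902 -0.0725  0.169 ]
rimback [0.6102 0.0727 0.169 ]
rimback- [ 0.607  -0.0771  0.169 ]
S deckFL [0.4835 0.2764 0.086 ]
S deckFR [0.482  0.0858 0.086 ]
S stop far [0.6449 0.0892 0.12  ]
S stopL [0.6495 0.2782 0.12  ]
S lid corner [0.4899 0.0828 0.09  ]
```

Besides the basket on the stack there are two look-alikes. The large one is at top (520,412) and the small one at (340,377); both stand on the table. The basket meant is at top (420,293), on the red carton. Its measured rim is about 116 x 149 mm, and its bar ends triangulate to z = 0.234, against 0.236 expected, so it fits. The crop shows this clearly. The stand is on the +y side and the mat on the −y side; all axes are yawed about −1.5°.

First I turn the tool so its y lies along the box's x, rising as it turns.

Request:
{"fn": "move_arm", "kwargs": {
  "targets": [
    [[100,0,0,-0.01,-0.98],[100,0,0,-0.01,-0.98],[100,0,0,-0.01,-0.98],[100,0,0,-0.01,-0.98],[100,0,0,-0.01,-0.98]]
  ]
}}

```text
time: 0.52
tool_pos: [0.2546, -0.5704, 0.2858]
tool_rot: [-0.001, 0.892, 0.452, 0.0]
contact_force: [0.1, -0.4, -0.1]
gripper_width: 0.999
grasp_force: 0.0
```

Request:
{"fn": "move_arm", "kwargs": {
  "targets": [
    [[100,0,0,-0.01,-0.98],[100,0,0,-0.01,-0.98],[100,0,0,-0.01,-0.98],[100,0,0,-0.01,-0.98],[100,0,0,-0.01,-0.98]]
  ]
}}

```text
time: 0.93
tool_pos: [0.2546, -0.5704, 0.3158]
tool_rot: [-0.001, 0.748, 0.664, 0.0]
contact_force: [1.1, -1.1, -0.2]
gripper_width: 1.003
grasp_force: 0.0
```

Request:
{"fn": "move_arm", "kwargs": {
  "targets": [
    [[100,0,0,0,-0.95]]
  ]
}}

```text
time: 1.02
tool_pos: [0.2548, -0.571, 0.3173]
tool_rot: [0.001, 0.714, 0.7, -0.0]
contact_force: [0.4, 0.7, -0.7]
gripper_width: 0.996
grasp_force: 0.0
```

```bash
cat > go.py <<'E'
import sys
from h import *
from scipy.spatial.transform import Rotation as Ro
s=state();q=s["tool_rot"];R=Ro.from_quat([q[1],q[2],q[3],q[0]]).as_matrix()
y=np.degrees(np.arctan2(R[1,1],R[0,1]))
print("t",round(s["time"],2),"pos",s["tool_pos"].round(4),"yawY",y.round(2),"tilt",R[:2,2].round(4),"F",s["contact_force"].round(1),"w",round(s["gripper_width"],3),"g",round(s["grasp_force"],1))
if len(sys.argv)>3:
    d=np.array([float(a) for a in sys.argv[1:4]])-s["tool_pos"];print("units",(R.T@d/.6).round(4),"rows",np.linalg.norm(d)/.041)
if len(sys.argv)>4: print("turn units",((y-float(sys.argv[4]))/6).round(3))
E
python3 go.py 0.552 -0.002 0.30 -1.5
```

```text
t 1.02 pos [ 0.2548 -0.571   0.3173] yawY -1.16 tilt [ 0.0004 -0.0013] F [ 0.4  0.7 -0.7] w 0.996 g 0.0
units [0.9581 0.476  0.0279] rows 15.661761308124111
turn units 0.057
```

Request:
{"fn": "move_arm", "kwargs": {
  "targets": [
    [[100,0.0615,0.0305,0,0],[100,0.0615,0.0305,0,0],[100,0.0615,0.0305,0,0],[100,0.0615,0.0305,0,0],[100,0.0615,0.0305,0,0]]
  ]
}}

```text
time: 1.43
tool_pos: [0.3512, -0.3867, 0.3156]
tool_rot: [-0.0, 0.716, 0.698, 0.0]
contact_force: [1.0, 0.4, 0.7]
gripper_width: 1.0
grasp_force: 0.0
```

Request:
{"fn": "move_arm", "kwargs": {
  "targets": [
    [[100,0.0615,0.0305,0,0],[100,0.0615,0.0305,0,0],[100,0.0615,0.0305,0,0],[100,0.0615,0.0305,0,0],[100,0.0615,0.0305,0,0.06]]
  ]
}}

```text
time: 1.85
tool_pos: [0.4473, -0.2044, 0.3159]
tool_rot: [-0.0, 0.718, 0.696, 0.0]
contact_force: [1.7, -0.3, 0.2]
gripper_width: 0.998
grasp_force: 0.0
```

Request:
{"fn": "move_arm", "kwargs": {
  "targets": [
    [[100,0.0615,0.0305,0,0],[100,0.0615,0.0305,0,0],[100,0.0615,0.0305,0,0],[100,0.0615,0.0305,0,0],[100,0,0,0,0]]
  ]
}}

```text
time: 2.27
tool_pos: [0.5264, -0.0554, 0.3156]
tool_rot: [-0.001, 0.716, 0.699, 0.001]
contact_force: [-0.9, -0.6, 0.6]
gripper_width: 1.0
grasp_force: 0.0
```

```bash
python3 go.py 0.552 -0.002 0.232 -1.5
```

```text
t 2.27 pos [ 0.5264 -0.0554  0.3156] yawY -1.37 tilt [-0.0001  0.0031] F [-0.9 -0.6  0.6] w 1.0 g 0.0
units [0.0896 0.0405 0.1396] rows 2.4991135715533694
turn units 0.022
```

Request:
{"fn": "move_arm", "kwargs": {
  "targets": [
    [[100,0.045,0.02,0,0],[100,0.045,0.02,0.02,0],[100,0,0,0.06,0],[100,0,0,0.06,0],[100,0,0,0,0]]
  ]
}}

```text
time: 2.68
tool_pos: [0.546, -0.007, 0.2232]
tool_rot: [-0.006, 0.718, 0.696, -0.005]
contact_force: [-1.1, 0.3, -1.2]
gripper_width: 1.001
grasp_force: 0.0
```

```bash
python3 go.py 0.552 -0.002 0.232 -1.5; python3 - <<'E'
from h import *
f=grab_frame("wrist");cv2.imwrite("pics/w1.png",cv2.resize(f[:,:,::-1],(800,600)))
E
```

```text
t 2.68 pos [ 0.546  -0.007   0.2232] yawY -1.75 tilt [-0.0152  0.0021] F [-1.1  0.3 -1.2] w 1.001 g 0.0
units [ 0.0087  0.0096 -0.0149] rows 0.2883185387429114
turn units -0.042
```

View pics/w1.png

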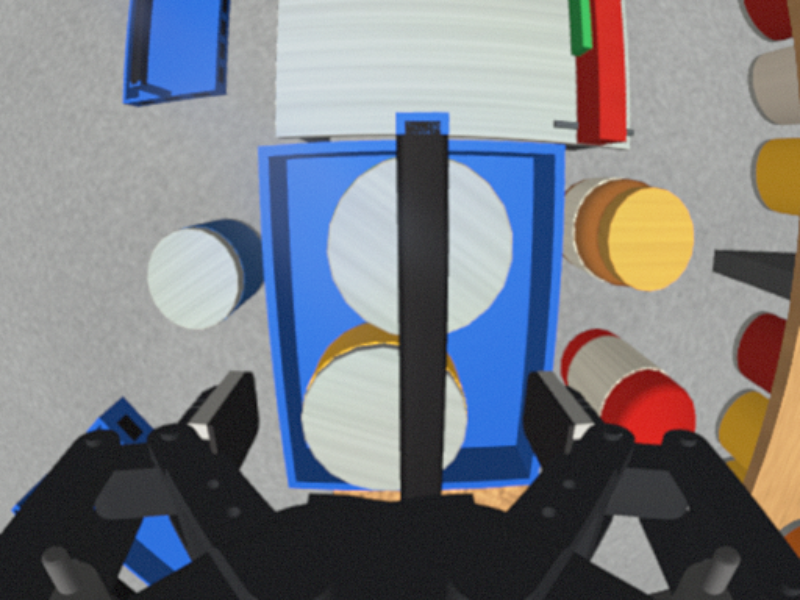

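The wrist picture shows the bar at column 421, a little right of the jaw centre at 394. That agrees with the 6 mm still to go in +x. I correct that and close.

Request:
{"fn": "move_arm", "kwargs": {
  "targets": [
    [[100,0.0087,0.0096,-0.012,-0.04],[100,0,0,0,0],[0,0,0,0,0],[0,0,0,0,0],[0,0,0,0,0]]
  ]
}}

```text
time: 3.15
tool_pos: [0.5571, -0.0033, 0.2413]
tool_rot: [0.001, 0.717, 0.697, 0.001]
contact_force: [-0.6, 0.0, -0.4]
gripper_width: 0.606
grasp_force: 0.0
```

Request:
{"fn": "move_arm", "kwargs": {
  "targets": [
    [[0,0,0,0,0],[0,0,0,0,0],[0,0,0,0,0],[0,0,0,0,0],[0,0,0,0,0]]
  ]
}}

```text
time: 3.57
tool_pos: [0.556, -0.003, 0.2393]
tool_rot: [-0.0, 0.717, 0.697, -0.0]
contact_force: [-2.1, -0.1, 0.9]
gripper_width: 0.123
grasp_force: 62.1
```

```bash
python3 go.py 0.552 -0.002 0.232 -1.5
```

```text
t 3.57 pos [ 0.556  -0.003   0.2393] yawY -1.57 tilt [-0.0013  0.    ] F [-2.1 -0.1  0.9] w 0.123 g 62.1
units [ 0.0014 -0.0067  0.0122] rows 0.20417421545140735
turn units -0.011
```

Request:
{"fn": "move_arm", "kwargs": {
  "targets": [
    [[0,0,0,-0.005,0],[0,0,0,-0.015,0],[0,0,0,-0.025,0],[0,0,0,-0.025,0],[0,0,0,-0.01,0]]
  ]
}}

```text
time: 3.98
tool_pos: [0.5572, -0.0031, 0.2897]
tool_rot: [0.001, 0.717, 0.697, 0.001]
contact_force: [0.4, -0.6, -3.8]
gripper_width: 0.125
grasp_force: 61.3
```

```bash
python3 go.py 0.566 -0.212 0.29 -1.6
```

```text
t 3.98 pos [ 0.5572 -0.0031  0.2897] yawY -1.57 tilt [ 0.0029 -0.0004] F [ 0.4 -0.6 -3.8] w 0.125 g 61.3
units [-3.477e-01  2.420e-02 -3.000e-04] rows 5.100702783189028
turn units 0.006
```

Request:
{"fn": "move_arm", "kwargs": {
  "targets": [
    [[0,-0.015,0,0,0],[0,-0.03,0.004,0,0],[0,-0.045,0.004,0,0],[0,-0.05,0.004,0,0],[0,-0.05,0.004,0,0]]
  ]
}}

```text
time: 4.4
tool_pos: [0.5623, -0.1186, 0.286]
tool_rot: [-0.001, 0.716, 0.698, -0.001]
contact_force: [0.6, 0.4, -5.6]
gripper_width: 0.126
grasp_force: 61.3
```

Request:
{"fn": "move_arm", "kwargs": {
  "targets": [
    [[0,-0.05,0.004,0,0],[0,-0.045,0.004,0,0],[0,-0.033,0,0,0],[0,-0.02,0,0,0],[0,-0.01,0,0,0]]
  ]
}}

```text
time: 4.82
tool_pos: [0.5643, -0.2139, 0.2861]
tool_rot: [-0.001, 0.717, 0.697, -0.0]
contact_force: [-0.6, -0.6, -5.5]
gripper_width: 0.126
grasp_force: 61.2
```

Request:
{"fn": "move_arm", "kwargs": {
  "targets": [
    [[0,0,0,0.02,0],[0,0,0,0.04,0],[0,0,0,0.04,0],[0,0,0,0.04,0],[0,0,0,0.04,0]]
  ]
}}

```text
time: 5.23
tool_pos: [0.5647, -0.2103, 0.1772]
tool_rot: [-0.001, 0.716, 0.698, 0.0]
contact_force: [0.3, 0.1, -4.9]
gripper_width: 0.122
grasp_force: 61.2
```

```bash
python3 go.py 0.566 -0.212 0.11 -1.6;python3 - <<'E'
from h import *
f=grab_frame("top")[:,:,::-1];g=grab_frame("side")[:,:,::-1]
cv2.imwrite("raw_top1.png",f);cv2.imwrite("raw_side1.png",g)
a=cv2.resize(f[150:225,188:348],None,fx=5,fy=5,interpolation=cv2.INTER_CUBIC)
cv2.imwrite("pics/ctop1.png",a)
E
```

```text
t 5.23 pos [ 0.5647 -0.2103  0.1772] yawY -1.47 tilt [-0.0008  0.0012] F [ 0.3  0.1 -4.9] w 0.122 g 61.2
units [-0.0029  0.0023  0.1121] rows 1.6407952592127073
turn units 0.021
```

View pics/ctop1.png

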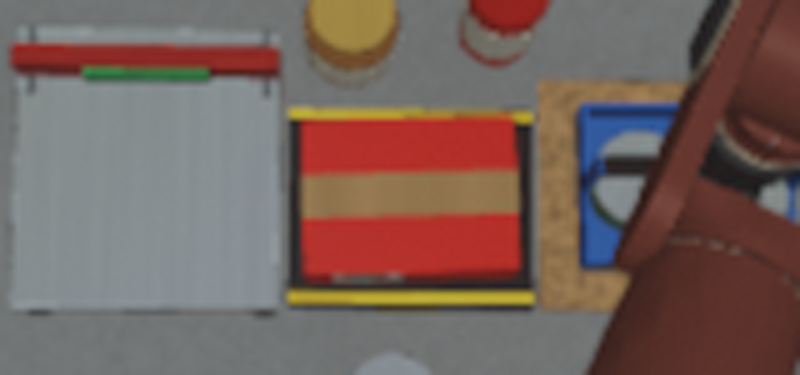

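The crop shows the carton's top at corners (302,121), (515,119), (521,272) and (302,278), on the black lid between the rails at rows 113 and 298. The basket hangs over the mat. I lower it.

Request:
{"fn": "move_arm", "kwargs": {
  "targets": [
    [[0,0,0,0.03,0],[0,0,0,0.025,0],[0,0,0,0.02,0],[0,0,0,0.01,0],[0,0,0,0,0]]
  ]
}}

```text
time: 5.75
tool_pos: [0.5644, -0.2112, 0.1271]
tool_rot: [-0.001, 0.717, 0.698, -0.0]
contact_force: [-0.4, 0.8, -5.3]
gripper_width: 0.125
grasp_force: 61.2
```

```bash
python3 go.py 0.566 -0.212 0.108 -1.6;python3 - <<'E'
from h import *
np.set_printoptions(precision=4,suppress=True)
for nm,p,z in[("c",(302,121),.135),("c",(515,119),.135),("c",(521,272),.135),("c",(302,278),.135),
 ("railB+",(290,113),.098),("railB-",(533,117),.098),("railF+",(288,298),.098),("railF-",(535,298),.098)]:print(nm,plane("top",T(*p),z))
E
```

```text
t 5.75 pos [ 0.5644 -0.2112  0.1271] yawY -1.54 tilt [-0.0024  0.0014] F [-0.4  0.8 -5.3] w 0.125 g 61.2
units [-0.0013  0.0028  0.0319] rows 0.4685237886761792
turn units 0.01
c [0.6064 0.0661 0.135 ]
c [ 0.6046 -0.0828  0.135 ]
c [ 0.4967 -0.0826  0.135 ]
c [0.496  0.0685 0.135 ]
railB+ [0.6206 0.0745 0.098 ]
railB- [ 0.6139 -0.1002  0.098 ]
railF+ [0.4869 0.0788 0.098 ]
railF- [ 0.4828 -0.0962  0.098 ]
```

Request:
{"fn": "move_arm", "kwargs": {
  "targets": [
    [[0,0,0,0.015,0],[0,0,0,0.01,0],[0,0,0,0.005,0],[0,0,0,0,0]]
  ]
}}

```text
time: 6.08
tool_pos: [0.5646, -0.2119, 0.1096]
tool_rot: [-0.001, 0.717, 0.697, -0.0]
contact_force: [-0.3, 0.0, -4.6]
gripper_width: 0.122
grasp_force: 61.2
```

```bash
python3 go.py 0.566 -0.212 0.108 -1.6
```

```text
t 6.08 pos [ 0.5646 -0.2119  0.1096] yawY -1.57 tilt [-0.0013  0.0007] F [-0.3  0.  -4.6] w 0.122 g 61.2
units [-0.0002  0.0023  0.0027] rows 0.05167678232265011
turn units 0.005
```

Request:
{"fn": "move_arm", "kwargs": {
  "targets": [
    [[0,0,0,0.003,0],[0,0,0,0.001,0],[0,0,0,0,0]]
  ]
}}

```text
time: 6.33
tool_pos: [0.5653, -0.2122, 0.1084]
tool_rot: [0.0, 0.717, 0.697, 0.0]
contact_force: [-0.9, -1.0, -5.8]
gripper_width: 0.126
grasp_force: 61.2
```

```bash
python3 go.py 0.566 -0.212 0.108 -1.6
```

```text
t 6.33 pos [ 0.5653 -0.2122  0.1084] yawY -1.57 tilt [ 0.0005 -0.0003] F [-0.9 -1.  -5.8] w 0.126 g 61.2
units [0.0004 0.0012 0.0007] rows 0.02133359465789976
turn units 0.005
```

Request:
{"fn": "move_arm", "kwargs": {
  "targets": [
    [[0,0,0,0.003,0],[0,0,0,0.001,0],[0,0,0,0,0]]
  ]
}}

```text
time: 6.58
tool_pos: [0.5654, -0.2123, 0.1083]
tool_rot: [-0.0, 0.717, 0.697, -0.0]
contact_force: [-6.8, 2.7, 7.1]
gripper_width: 0.127
grasp_force: 62.9
```

```bash
python3 go.py 0.566 -0.212 0.108 -1.6
```

```text
t 6.58 pos [ 0.5654 -0.2123  0.1083] yawY -1.56 tilt [-0.0003 -0.0001] F [-6.8  2.7  7.1] w 0.127 g 62.9
units [0.0005 0.0011 0.0005] rows 0.018233491215856355
turn units 0.007
```

Request:
{"fn": "move_arm", "kwargs": {
  "targets": [
    [[100,0,0,0,0],[100,0,0,0,0],[100,0,0,0,0],[100,0,0,0,0],[100,0,0,0,0]]
  ]
}}

```text
time: 7.0
tool_pos: [0.5654, -0.2122, 0.1059]
tool_rot: [0.0, 0.717, 0.697, 0.0]
contact_force: [0.0, -0.5, 0.5]
gripper_width: 0.824
grasp_force: 0.0
```

Request:
{"fn": "move_arm", "kwargs": {
  "targets": [
    [[100,0,0,0,0],[100,0,0,0,0],[100,0,0,-0.02,0],[100,0,0,-0.06,0],[100,0,0,-0.06,0]]
  ]
}}

```text
time: 7.42
tool_pos: [0.5637, -0.2114, 0.1889]
tool_rot: [-0.002, 0.717, 0.697, -0.001]
contact_force: [0.4, -0.3, -0.0]
gripper_width: 1.005
grasp_force: 0.0
```

```bash
python3 go.py 0.551 -0.112 0.19 -1.5
```

```text
t 7.42 pos [ 0.5637 -0.2114  0.1889] yawY -1.57 tilt [-0.0045  0.0024] F [ 0.4 -0.3 -0. ] w 1.005 g 0.0
units [ 0.165  -0.0257 -0.0013] rows 2.443430715388793
turn units -0.011
```

Request:
{"fn": "move_arm", "kwargs": {
  "targets": [
    [[90,0.04,0,0,0],[90,0.06,-0.01,0,0],[90,0.05,-0.01,0,0],[90,0.02,-0.004,0,0],[90,0,0,0,0]]
  ]
}}

```text
time: 7.83
tool_pos: [0.5533, -0.1075, 0.1905]
tool_rot: [0.0, 0.716, 0.699, 0.0]
contact_force: [0.7, -1.2, 0.0]
gripper_width: 0.9
grasp_force: 0.0
```

```bash
python3 go.py 0.551 -0.107 0.122 -1.5
```

```text
t 7.83 pos [ 0.5533 -0.1075  0.1905] yawY -1.38 tilt [0.0007 0.0001] F [ 0.7 -1.2  0. ] w 0.9 g 0.0
units [ 0.0008 -0.0039  0.1141] rows 1.6713048778516733
turn units 0.02
```

Request:
{"fn": "move_arm", "kwargs": {
  "targets": [
    [[90,0,-0.003,0.02,0],[90,0,0,0.04,0],[90,0,0,0.04,0],[90,0,0,0.012,0],[90,0,0,0,0]]
  ]
}}

```text
time: 8.25
tool_pos: [0.5496, -0.1101, 0.1189]
tool_rot: [-0.003, 0.717, 0.697, -0.002]
contact_force: [-0.8, 0.6, 0.2]
gripper_width: 0.901
grasp_force: 0.0
```

```bash
python3 go.py 0.551 -0.107 0.122 -1.5;python3 - <<'E'
from h import *
f=grab_frame("wrist")[:,:,::-1];g=grab_frame("side")[:,:,::-1]
b=cv2.resize(g[125:240,195:320],None,fx=4,fy=4,interpolation=cv2.INTER_CUBIC)
cv2.imwrite("pics/w2.png",np.hstack([cv2.resize(b,(300,276)),cv2.resize(f,(368,276))]))
E
```

```text
t 8.25 pos [ 0.5496 -0.1101  0.1189] yawY -1.64 tilt [-0.0062  0.0018] F [-0.8  0.6  0.2] w 0.901 g 0.0
units [ 0.0053  0.0022 -0.0051] rows 0.11225204950133519
turn units -0.024
```

View pics/w2.png

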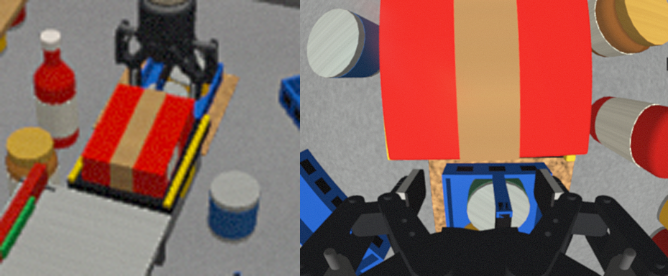

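Request:
{"fn": "move_arm", "kwargs": {
  "targets": [
    [[90,0.015,0,0,0],[90,0.015,0,0,0],[90,0.02,0,0,0],[90,0.02,0,0,0],[90,0.02,0,0,0]]
  ]
}}

```text
time: 8.77
tool_pos: [0.5543, -0.0551, 0.1242]
tool_rot: [0.002, 0.717, 0.697, 0.0]
contact_force: [-0.3, -5.6, 4.0]
gripper_width: 0.9
grasp_force: 2.7
```

```bash
python3 go.py 0.556 0.0915 0.121 -1.5
```

```text
t 8.77 pos [ 0.5543 -0.0551  0.1242] yawY -1.55 tilt [ 0.003  -0.0022] F [-0.3 -5.6  4. ] w 0.9 g 2.7
units [ 0.2444 -0.0037  0.0049] rows 3.5778369026309633
turn units -0.008
```

Request:
{"fn": "move_arm", "kwargs": {
  "targets": [
    [[90,0.02,-0.002,0,0],[90,0.02,-0.002,0,0],[90,0.02,0,0,0],[90,0.02,0,0,0],[90,0.02,0,0,0]]
  ]
}}

```text
time: 9.18
tool_pos: [0.5533, 0.0052, 0.1242]
tool_rot: [0.002, 0.716, 0.698, 0.0]
contact_force: [-0.1, -5.6, 4.3]
gripper_width: 0.896
grasp_force: 3.0
```

```bash
python3 go.py 0.556 0.0915 0.121 -1.5
```

```text
t 9.18 pos [0.5533 0.0052 0.1242] yawY -1.51 tilt [ 0.0029 -0.0021] F [-0.1 -5.6  4.3] w 0.896 g 3.0
units [0.1439 0.0006 0.0051] rows 2.10755115606226
turn units -0.002
```

Request:
{"fn": "move_arm", "kwargs": {
  "targets": [
    [[90,0.02,0,0,0],[90,0.02,0,0,0],[90,0.02,0,0,0],[90,0.02,0,0,0],[90,0.02,0,0,0]]
  ]
}}

```text
time: 9.6
tool_pos: [0.5537, 0.0658, 0.1223]
tool_rot: [-0.0, 0.717, 0.697, -0.0]
contact_force: [-0.4, -2.9, -0.0]
gripper_width: 0.895
grasp_force: 1.4
```

```bash
python3 go.py 0.556 0.0915 0.121 -1.5
```

```text
t 9.6 pos [0.5537 0.0658 0.1223] yawY -1.55 tilt [-0.0005  0.0001] F [-0.4 -2.9 -0. ] w 0.895 g 1.4
units [0.0429 0.0026 0.0022] rows 0.6303134403130023
turn units -0.008
```

Then I stop, back off and check with the top camera.

Request:
{"fn": "move_arm", "kwargs": {
  "targets": [
    [[90,0.015,0,0,0],[90,0.012,0,0,0],[90,0.008,0,0,0],[90,0.004,0,0,0],[90,0,0,0,0]]
  ]
}}

```text
time: 10.02
tool_pos: [0.5545, 0.0885, 0.1222]
tool_rot: [-0.001, 0.717, 0.697, 0.0]
contact_force: [0.0, 0.0, 0.5]
gripper_width: 0.899
grasp_force: 0.0
```

Request:
{"fn": "move_arm", "kwargs": {
  "targets": [
    [[90,-0.02,0,0,0],[90,-0.03,0,-0.03,0],[90,0,0,-0.06,0],[90,0,0,-0.05,0],[90,0,0,0,0]]
  ]
}}

```text
time: 10.43
tool_pos: [0.5576, 0.0565, 0.2144]
tool_rot: [0.004, 0.717, 0.697, 0.005]
contact_force: [1.6, 0.0, 1.6]
gripper_width: 0.9
grasp_force: 0.0
```

```bash
python3 go.py 0.45 0.17 0.2 88.5;python3 - <<'E'
from h import *
f=grab_frame("top")[:,:,::-1];g=grab_frame("side")[:,:,::-1]
cv2.imwrite("raw_top2.png",f);cv2.imwrite("raw_side2.png",g)
a=cv2.resize(f[150:225,188:348],None,fx=5,fy=5,interpolation=cv2.INTER_CUBIC)
cv2.imwrite("pics/ctop2.png",a)
E
```

```text
t 10.43 pos [0.5576 0.0565 0.2144] yawY -1.65 tilt [0.0125 0.0003] F [1.6 0.  1.6] w 0.9 g 0.0
units [ 0.1839 -0.185   0.0218] rows 3.830468245963962
turn units -15.025
```

View pics/ctop2.png

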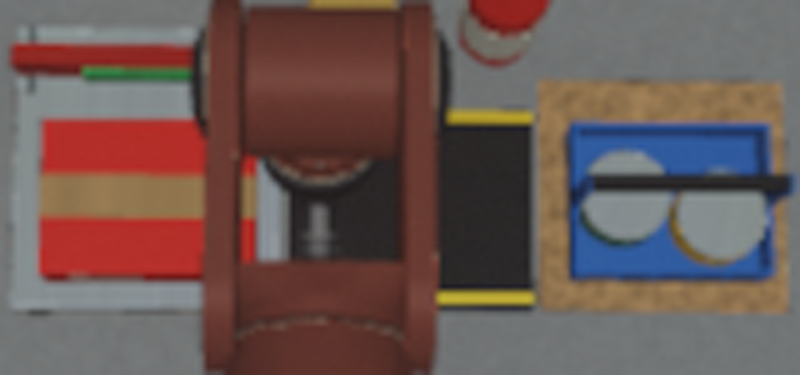

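The carton lies square on the deck, with its top at columns 42 to 257 and rows 121 to 276. The basket stands on the mat with its bar at row 184.

```bash
python3 - <<'E'
from h import *
np.set_printoptions(precision=4,suppress=True)
for nm,p,z in[("c",(42,121),.131),("c",(41,276),.131),("c",(257,275),.131),
 ("bar+",(592,183),.105),("bar-",(790,184),.105),("rim",(570,124),.038),("rim",(769,126),.038),("rim",(572,279),.038),("railB-",(533,117),.098),("railF-",(535,298),.098),("lid-",(531,200),.09)]:print(nm,plane("top",T(*p),z))
E
python3 go.py 0.45 0.17 0.2 88.5
```

```text
c [0.6112 0.2473 0.131 ]
c [0.5021 0.2481 0.131 ]
c [0.4994 0.0995 0.131 ]
bar+ [ 0.5634 -0.1395  0.105 ]
bar- [ 0.5596 -0.2812  0.105 ]
rim [ 0.6212 -0.1356  0.038 ]
rim [ 0.6164 -0.2861  0.038 ]
rim [ 0.5036 -0.1319  0.038 ]
railB- [ 0.6139 -0.1002  0.098 ]
railF- [ 0.4828 -0.0962  0.098 ]
lid- [ 0.5548 -0.0973  0.09  ]
t 10.53 pos [0.555  0.0568 0.2087] yawY -1.63 tilt [0.0042 0.0004] F [ 0.1  0.  -0.8] w 0.901 g 0.0
units [ 0.1835 -0.1803  0.0138] rows 3.770648099878641
turn units -15.022
```

Measured against the tool, the top camera reads x about 4 mm low and y about 2 mm high; I'll allow for that. Now I turn 90° for the +x push.

Request:
{"fn": "move_arm", "kwargs": {
  "targets": [
    [[90,0,0,0,-1],[90,0,0,0,-1],[90,0,0,0,-1],[90,0,0,0,-1],[90,0,0,0,-1]]
  ]
}}

```text
time: 10.95
tool_pos: [0.5528, 0.0573, 0.2042]
tool_rot: [-0.002, 0.51, 0.86, -0.001]
contact_force: [0.2, 0.7, 0.4]
gripper_width: 0.895
grasp_force: 0.0
```

Request:
{"fn": "move_arm", "kwargs": {
  "targets": [
    [[90,0,0,0,-1],[90,0,0,0,-1],[90,0,0,0,-1],[90,0,0,0,-1],[90,0,0,0,-1]]
  ]
}}

```text
time: 11.37
tool_pos: [0.5528, 0.0574, 0.2042]
tool_rot: [-0.002, 0.27, 0.963, -0.0]
contact_force: [0.4, 0.7, -0.6]
gripper_width: 0.895
grasp_force: 0.0
```

Request:
{"fn": "move_arm", "kwargs": {
  "targets": [
    [[90,0,0,0,-1],[90,0,0,0,-1],[90,0,0,0,-1],[90,0,0,0,-1],[90,0,0,0,-1]]
  ]
}}

```text
time: 11.78
tool_pos: [0.5528, 0.0573, 0.2042]
tool_rot: [-0.002, 0.011, 1.0, 0.0]
contact_force: [-0.1, 0.4, -0.1]
gripper_width: 0.899
grasp_force: 0.0
```

```bash
python3 go.py 0.465 0.174 0.209 88.5
```

```text
t 11.78 pos [0.5528 0.0573 0.2042] yawY 88.71 tilt [-0.0036  0.0005] F [-0.1  0.4 -0.1] w 0.899 g 0.0
units [ 0.1507  0.1911 -0.0073] rows 3.563094774144
turn units 0.034
```

Request:
{"fn": "move_arm", "kwargs": {
  "targets": [
    [[90,0.03,0.039,0,0.03],[90,0.04,0.052,0,0],[90,0.04,0.05,0,0],[90,0.03,0.035,0,0],[90,0.01,0.015,0,0]]
  ]
}}

```text
time: 12.2
tool_pos: [0.4643, 0.1765, 0.2042]
tool_rot: [-0.002, 0.014, 1.0, 0.0]
contact_force: [-0.5, -0.5, -0.2]
gripper_width: 0.903
grasp_force: 0.0
```

Request:
{"fn": "move_arm", "kwargs": {
  "targets": [
    [[90,0,0,0.02,0],[90,0,0,0.05,0],[90,0,0,0.05,0],[90,0,0,0.02,0],[90,0,0,0,0]]
  ]
}}

```text
time: 12.62
tool_pos: [0.4646, 0.1732, 0.1172]
tool_rot: [-0.005, 0.016, 1.0, -0.001]
contact_force: [0.3, 0.2, -1.5]
gripper_width: 0.9
grasp_force: 0.0
```

```bash
python3 go.py 0.493 0.173 0.114 88.5
```

```text
t 12.62 pos [0.4646 0.1732 0.1172] yawY 88.18 tilt [-0.0094 -0.0023] F [ 0.3  0.2 -1.5] w 0.9 g 0.0
units [-0.0474  0.0011  0.0049] rows 0.6973244964281734
turn units -0.054
```

Request:
{"fn": "move_arm", "kwargs": {
  "targets": [
    [[90,-0.015,0,0,0],[90,-0.015,0,0,0],[90,-0.015,0,0,0],[90,-0.015,0,0,0],[90,-0.012,0,0,0]]
  ]
}}

```text
time: 13.03
tool_pos: [0.5122, 0.1737, 0.1243]
tool_rot: [0.0, 0.015, 1.0, 0.0]
contact_force: [-5.5, 0.5, 4.9]
gripper_width: 0.899
grasp_force: 2.8
```

```bash
python3 go.py 0.529 0.173 0.114 88.5
```

```text
t 13.03 pos [0.5122 0.1737 0.1243] yawY 88.24 tilt [0.0006 0.0005] F [-5.5  0.5  4.9] w 0.899 g 2.8
units [-0.028  -0.0004  0.0172] rows 0.4810860037606261
turn units -0.044
```

Request:
{"fn": "move_arm", "kwargs": {
  "targets": [
    [[90,-0.008,0,0,-0.04],[90,-0.006,0,0,0],[90,-0.005,0,0,0],[90,-0.003,0,0,0],[90,0,0,0,0]]
  ]
}}

```text
time: 13.45
tool_pos: [0.5245, 0.1734, 0.1231]
tool_rot: [0.0, 0.013, 1.0, 0.0]
contact_force: [-1.9, -0.1, 2.7]
gripper_width: 0.901
grasp_force: 1.3
```

```bash
python3 go.py 0.529 0.173 0.114 88.5
```

```text
t 13.45 pos [0.5245 0.1734 0.1231] yawY 88.5 tilt [0.0008 0.0003] F [-1.9 -0.1  2.7] w 0.901 g 1.3
units [-0.0075 -0.0004  0.0152] rows 0.24836196756958254
turn units -0.0
```

Request:
{"fn": "move_arm", "kwargs": {
  "targets": [
    [[90,-0.005,0,0,0],[90,-0.003,0,0,0],[90,0,0,0,0]]
  ]
}}

```text
time: 13.7
tool_pos: [0.5288, 0.1732, 0.1228]
tool_rot: [0.0, 0.013, 1.0, 0.0]
contact_force: [-3.0, 0.5, 3.2]
gripper_width: 0.901
grasp_force: 1.8
```

```bash
python3 go.py 0.529 0.173 0.114 88.5
```

```text
t 13.7 pos [0.5288 0.1732 0.1228] yawY 88.5 tilt [0.0003 0.0002] F [-3.   0.5  3.2] w 0.901 g 1.8
units [-0.0003 -0.0004  0.0146] rows 0.213949918016309
turn units -0.0
```

Request:
{"fn": "move_arm", "kwargs": {
  "targets": [
    [[90,-0.005,0,0,0],[90,-0.003,0,0,0],[90,0,0,0,0]]
  ]
}}

```text
time: 13.95
tool_pos: [0.5325, 0.1732, 0.1226]
tool_rot: [-0.001, 0.013, 1.0, 0.0]
contact_force: [-8.3, 1.0, 6.1]
gripper_width: 0.9
grasp_force: 4.1
```

```bash
python3 go.py 0.529 0.173 0.114 88.5
```

```text
t 13.95 pos [0.5325 0.1732 0.1226] yawY 88.49 tilt [-0.0028  0.0001] F [-8.3  1.   6.1] w 0.9 g 4.1
units [ 0.0058 -0.0004  0.0144] rows 0.2271454977238438
turn units -0.002
```

Request:
{"fn": "move_arm", "kwargs": {
  "targets": [
    [[90,-0.003,0,0,0],[90,-0.001,0,0,0],[90,0,0,0,0]]
  ]
}}

```text
time: 14.2
tool_pos: [0.5327, 0.1732, 0.1226]
tool_rot: [-0.005, 0.013, 1.0, -0.0]
contact_force: [-18.3, -0.1, 11.9]
gripper_width: 0.901
grasp_force: 9.0
```

```bash
python3 go.py 0.529 0.173 0.114 88.5
```

```text
t 14.2 pos [0.5327 0.1732 0.1226] yawY 88.48 tilt [-0.0092 -0.0003] F [-18.3  -0.1  11.9] w 0.901 g 9.0
units [ 0.006  -0.0005  0.0144] rows 0.22870833601461082
turn units -0.003
```

The stop is firm at 18 N. I back off, rise, and turn back.

Request:
{"fn": "move_arm", "kwargs": {
  "targets": [
    [[90,0.005,0,0,0],[90,0.02,0,0,0],[90,0.04,0,0,0],[90,0.02,0,-0.04,0.5],[90,0,0,-0.06,1]]
  ]
}}

```text
time: 14.62
tool_pos: [0.4804, 0.1737, 0.1779]
tool_rot: [-0.004, 0.093, 0.996, -0.001]
contact_force: [0.8, 0.2, 0.1]
gripper_width: 0.897
grasp_force: 0.0
```

Request:
{"fn": "move_arm", "kwargs": {
  "targets": [
    [[90,0,0,-0.05,1],[90,0,0,0,1],[90,0,0,0,1],[90,0,0,0,1],[90,0,0,0,1]]
  ]
}}

```text
time: 15.03
tool_pos: [0.4857, 0.1742, 0.2131]
tool_rot: [0.002, 0.349, 0.937, 0.001]
contact_force: [-1.0, -0.4, 0.0]
gripper_width: 0.898
grasp_force: 0.0
```

Request:
{"fn": "move_arm", "kwargs": {
  "targets": [
    [[100,0,0,0,1],[100,0,0,0,1],[100,0,0,0,1],[100,0,0,0,1],[100,0,0,0,1]]
  ]
}}

```text
time: 15.45
tool_pos: [0.4856, 0.1742, 0.2127]
tool_rot: [0.001, 0.579, 0.815, 0.001]
contact_force: [0.2, -0.2, 0.9]
gripper_width: 0.998
grasp_force: 0.0
```

Request:
{"fn": "move_arm", "kwargs": {
  "targets": [
    [[100,0,0,0,1],[100,0,0,0,1],[100,0,0,0,1],[100,0,0,0,0.5]]
  ]
}}

```text
time: 15.78
tool_pos: [0.4856, 0.1742, 0.2126]
tool_rot: [0.001, 0.718, 0.696, 0.001]
contact_force: [0.4, -0.4, -0.2]
gripper_width: 0.999
grasp_force: 0.0
```

```bash
python3 go.py 0.565 -0.212 0.22 -1.55;python3 - <<'E'
from h import *
f=grab_frame("top")[:,:,::-1];g=grab_frame("side")[:,:,::-1]
a=cv2.resize(f[150:225,188:348],None,fx=5,fy=5,interpolation=cv2.INTER_CUBIC)
b=cv2.resize(g[185:265,175:275],None,fx=2.75,fy=2.75,interpolation=cv2.INTER_CUBIC)
c=np.zeros((595,800,3),np.uint8);c[:375]=a;c[375:,:275]=b
cv2.imwrite("pics/c3.png",c)
E
```

```text
t 15.78 pos [0.4856 0.1742 0.2126] yawY -1.76 tilt [ 0.0028 -0.    ] F [ 0.4 -0.4 -0.2] w 0.999 g 0.0
units [-0.6392  0.1521 -0.0119] rows 9.61754849095147
turn units -0.036
```

View pics/c3.png

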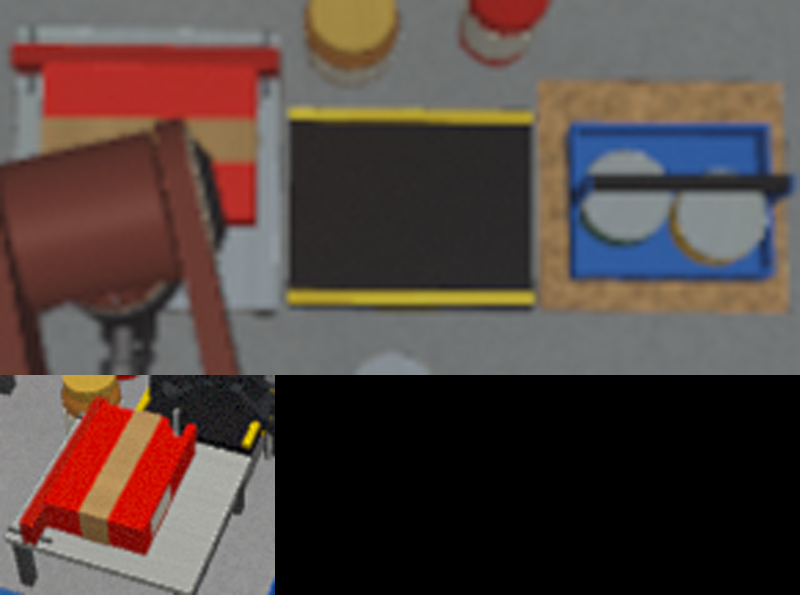

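The carton is against the back-stop, square, with both ends on the deck. The empty lid runs from column 289 to 534 between its rails. Now I fetch the basket.

Request:
{"fn": "move_arm", "kwargs": {
  "targets": [
    [[100,-0.058,0.014,0,-0.036],[100,-0.058,0.014,0,0],[100,-0.058,0.014,0,0],[100,-0.058,0.014,0,0],[100,-0.058,0.014,0,0]]
  ]
}}

```text
time: 16.3
tool_pos: [0.5233, -0.0024, 0.2128]
tool_rot: [0.001, 0.714, 0.7, 0.001]
contact_force: [-0.3, 0.1, -0.3]
gripper_width: 1.0
grasp_force: 0.0
```

Request:
{"fn": "move_arm", "kwargs": {
  "targets": [
    [[100,-0.058,0.014,0,0],[100,-0.058,0.014,0,0],[100,-0.058,0.014,0,0],[100,-0.058,0.014,0,0],[100,-0.058,0.014,0,0]]
  ]
}}

```text
time: 16.72
tool_pos: [0.5613, -0.1778, 0.2127]
tool_rot: [0.001, 0.715, 0.7, 0.0]
contact_force: [0.8, 0.9, -0.9]
gripper_width: 1.003
grasp_force: 0.0
```

Request:
{"fn": "move_arm", "kwargs": {
  "targets": [
    [[100,-0.04,0.01,0,0],[100,-0.018,0.003,0,0],[100,0,0,0,0],[100,0,0,0,0]]
  ]
}}

```text
time: 17.05
tool_pos: [0.5677, -0.2104, 0.2123]
tool_rot: [-0.0, 0.715, 0.699, 0.0]
contact_force: [-0.2, 0.6, -0.5]
gripper_width: 0.999
grasp_force: 0.0
```

```bash
python3 go.py 0.5654 -0.2122 0.108 -1.55
```

```text
t 17.05 pos [ 0.5677 -0.2104  0.2123] yawY -1.29 tilt [0.     0.0006] F [-0.2  0.6 -0.5] w 0.999 g 0.0
units [-0.0032 -0.0038  0.1738] rows 2.5443265587970028
turn units 0.043
```

Request:
{"fn": "move_arm", "kwargs": {
  "targets": [
    [[100,-0.003,-0.0038,0.02,0.03],[100,0,0,0.05,0],[100,0,0,0.05,0],[100,0,0,0.04,0],[100,0,0,0.0138,0]]
  ]
}}

```text
time: 17.47
tool_pos: [0.5623, -0.2091, 0.1026]
tool_rot: [-0.004, 0.715, 0.699, -0.001]
contact_force: [-1.0, 0.7, -1.8]
gripper_width: 0.998
grasp_force: 0.0
```

Request:
{"fn": "move_arm", "kwargs": {
  "targets": [
    [[100,0,0,0,0],[100,0,0,0,0],[100,0,0,0,0]]
  ]
}}

```text
time: 17.72
tool_pos: [0.5666, -0.2124, 0.1103]
tool_rot: [0.002, 0.716, 0.698, 0.001]
contact_force: [0.4, 0.1, 0.9]
gripper_width: 1.001
grasp_force: 0.0
```

```bash
python3 go.py 0.5654 -0.2122 0.108 -1.55
```

```text
t 17.72 pos [ 0.5666 -0.2124  0.1103] yawY -1.43 tilt [ 0.0031 -0.0016] F [0.4 0.1 0.9] w 1.001 g 0.0
units [ 0.0002 -0.0021  0.0039] rows 0.06466014846123201
turn units 0.021
```

Request:
{"fn": "move_arm", "kwargs": {
  "targets": [
    [[100,0,-0.0015,0.003,0.02],[0,0,0,0,0],[0,0,0,0,0],[0,0,0,0,0],[0,0,0,0,0]]
  ]
}}

```text
time: 18.13
tool_pos: [0.5647, -0.2124, 0.1069]
tool_rot: [0.0, 0.717, 0.697, 0.0]
contact_force: [0.1, 0.2, -0.2]
gripper_width: 0.456
grasp_force: 0.0
```

Request:
{"fn": "move_arm", "kwargs": {
  "targets": [
    [[0,0,0,0,0],[0,0,0,0,0],[0,0,0,0,0],[0,0,0,0,0],[0,0,0,0,0]]
  ]
}}

```text
time: 18.55
tool_pos: [0.5649, -0.2124, 0.1065]
tool_rot: [0.0, 0.717, 0.697, 0.0]
contact_force: [1.8, -1.0, 0.3]
gripper_width: 0.122
grasp_force: 61.9
```

```bash
python3 go.py 0.5654 -0.2122 0.108 -1.55
```

```text
t 18.55 pos [ 0.5649 -0.2124  0.1065] yawY -1.6 tilt [ 0.001  -0.0003] F [ 1.8 -1.   0.3] w 0.122 g 61.9
units [ 0.0003  0.0009 -0.0024] rows 0.03799991459180797
turn units -0.008
```

Request:
{"fn": "move_arm", "kwargs": {
  "targets": [
    [[0,0,0,-0.01,0],[0,0,0,-0.03,0],[0,0,0,-0.04,0],[0,0,0,-0.045,0],[0,0,0,-0.045,0]]
  ]
}}

```text
time: 18.97
tool_pos: [0.5629, -0.2115, 0.2073]
tool_rot: [-0.002, 0.717, 0.697, -0.001]
contact_force: [0.2, -0.6, -4.8]
gripper_width: 0.124
grasp_force: 61.3
```

Request:
{"fn": "move_arm", "kwargs": {
  "targets": [
    [[0,0,0,-0.03,0],[0,0,0,-0.01,0],[0,0.015,-0.001,0,0],[0,0.03,-0.003,0,0],[0,0.045,-0.004,0,0]]
  ]
}}

```text
time: 19.38
tool_pos: [0.5597, -0.158, 0.2294]
tool_rot: [-0.002, 0.718, 0.696, -0.001]
contact_force: [0.4, 0.4, -5.4]
gripper_width: 0.126
grasp_force: 61.3
```

Request:
{"fn": "move_arm", "kwargs": {
  "targets": [
    [[0,0.05,-0.004,0,0],[0,0.05,-0.004,0,0],[0,0.05,-0.004,0,0],[0,0.04,-0.002,0,0],[0,0.025,-0.002,0,0]]
  ]
}}

```text
time: 19.8
tool_pos: [0.553, -0.0255, 0.2289]
tool_rot: [-0.003, 0.716, 0.698, -0.001]
contact_force: [0.5, 0.1, -4.7]
gripper_width: 0.129
grasp_force: 61.3
```

Request:
{"fn": "move_arm", "kwargs": {
  "targets": [
    [[0,0.015,-0.001,0,0],[0,0.005,0,0,0],[0,0,0,0,0],[0,0,0,0,0]]
  ]
}}

```text
time: 20.13
tool_pos: [0.5546, -0.0174, 0.2315]
tool_rot: [-0.0, 0.717, 0.697, -0.001]
contact_force: [0.8, 0.0, -4.7]
gripper_width: 0.128
grasp_force: 61.3
```

```bash
python3 go.py 0.555 -0.0128 0.1925 -1.45
```

```text
t 20.13 pos [ 0.5546 -0.0174  0.2315] yawY -1.61 tilt [-0.0016 -0.0004] F [ 0.8  0.  -4.7] w 0.128 g 61.3
units [0.0077 0.0006 0.065 ] rows 0.9577483771677382
turn units -0.027
```

Request:
{"fn": "move_arm", "kwargs": {
  "targets": [
    [[0,0.0077,0.0007,0.01,-0.03],[0,0,0,0.02,0],[0,0,0,0.015,0],[0,0,0,0.007,0],[0,0,0,0,0]]
  ]
}}

```text
time: 20.55
tool_pos: [0.5541, -0.0124, 0.1984]
tool_rot: [-0.002, 0.716, 0.698, -0.001]
contact_force: [-1.4, 0.0, -5.1]
gripper_width: 0.122
grasp_force: 61.3
```

Request:
{"fn": "move_arm", "kwargs": {
  "targets": [
    [[0,0,0,0,0],[0,0,0,0,0]]
  ]
}}

```text
time: 20.72
tool_pos: [0.5557, -0.0125, 0.2015]
tool_rot: [0.0, 0.716, 0.698, 0.0]
contact_force: [-0.1, -0.2, -4.3]
gripper_width: 0.125
grasp_force: 61.3
```

```bash
python3 go.py 0.555 -0.0128 0.1925 -1.45
```

```text
t 20.72 pos [ 0.5557 -0.0125  0.2015] yawY -1.42 tilt [ 0.0005 -0.0001] F [-0.1 -0.2 -4.3] w 0.125 g 61.3
units [-0.0006 -0.0012  0.015 ] rows 0.2200517073950246
turn units 0.005
```

Request:
{"fn": "move_arm", "kwargs": {
  "targets": [
    [[0,-0.0005,-0.001,0.004,0],[0,0,0,0.003,0],[0,0,0,0.003,0],[0,0,0,0.002,0],[0,0,0,0,0]]
  ]
}}

```text
time: 21.13
tool_pos: [0.5547, -0.0125, 0.1936]
tool_rot: [-0.0, 0.716, 0.698, -0.0]
contact_force: [0.3, -0.2, -5.0]
gripper_width: 0.127
grasp_force: 61.3
```

```bash
python3 go.py 0.555 -0.0128 0.1925 -1.45
```

```text
t 21.13 pos [ 0.5547 -0.0125  0.1936] yawY -1.41 tilt [-0.0007  0.0001] F [ 0.3 -0.2 -5. ] w 0.127 g 61.3
units [-0.0005  0.0006  0.0018] rows 0.028943334523212964
turn units 0.007
```

It is between the rails, with no contact and about 1 mm to go.

Request:
{"fn": "move_arm", "kwargs": {
  "targets": [
    [[0,0,0,0.002,0],[0,0,0,0.002,0],[0,0,0,0,0]]
  ]
}}

```text
time: 21.38
tool_pos: [0.5553, -0.0126, 0.1924]
tool_rot: [0.0, 0.716, 0.698, 0.0]
contact_force: [0.4, 0.5, -2.0]
gripper_width: 0.125
grasp_force: 61.7
```

```bash
python3 go.py 0.555 -0.0128 0.1925 -1.45
```

```text
t 21.38 pos [ 0.5553 -0.0126  0.1924] yawY -1.41 tilt [ 0.0012 -0.0001] F [ 0.4  0.5 -2. ] w 0.125 g 61.7
units [-0.0004 -0.0005 -0.0002] rows 0.00981328475223877
turn units 0.007
```

It has touched down at the expected height. I release and rise.

Request:
{"fn": "move_arm", "kwargs": {
  "targets": [
    [[0,0,0,0.001,0],[100,0,0,0,0],[100,0,0,0,0],[100,0,0,0,0],[100,0,0,0,0]]
  ]
}}

```text
time: 21.8
tool_pos: [0.5551, -0.0126, 0.1914]
tool_rot: [0.0, 0.716, 0.698, 0.0]
contact_force: [-0.2, -0.4, 0.0]
gripper_width: 0.69
grasp_force: 0.0
```

Request:
{"fn": "move_arm", "kwargs": {
  "targets": [
    [[100,0,0,0,0],[100,0,0,0,0],[100,0,0,0,0],[100,0,0,-0.03,0],[100,0,0,-0.06,0]]
  ]
}}

```text
time: 22.22
tool_pos: [0.5519, -0.0121, 0.2397]
tool_rot: [-0.004, 0.716, 0.698, -0.003]
contact_force: [0.3, 0.3, 0.2]
gripper_width: 0.999
grasp_force: 0.0
```

Request:
{"fn": "move_arm", "kwargs": {
  "targets": [
    [[100,0,0,-0.06,0],[100,-0.05,0,-0.03,0],[100,-0.06,0,0,0],[100,-0.06,0,0,0],[100,-0.06,0,0,0]]
  ]
}}

```text
time: 22.63
tool_pos: [0.5516, -0.1518, 0.3001]
tool_rot: [0.001, 0.715, 0.699, 0.0]
contact_force: [-0.5, 0.1, -0.9]
gripper_width: 0.998
grasp_force: 0.0
```

Request:
{"fn": "move_arm", "kwargs": {
  "targets": [
    [[100,-0.06,0,0,0],[100,-0.06,0,0,0],[100,-0.06,0,0,0],[100,0,0,0,0],[100,0,0,0,0]]
  ]
}}

```text
time: 23.05
tool_pos: [0.5484, -0.2601, 0.2986]
tool_rot: [-0.0, 0.717, 0.697, 0.0]
contact_force: [-0.1, 0.3, 0.1]
gripper_width: 0.999
grasp_force: 0.0
```

```bash
python3 go.py;python3 - <<'E'
from h import *
f=grab_frame("top")[:,:,::-1];g=grab_frame("side")[:,:,::-1]
a=cv2.resize(f[150:225,188:348],None,fx=5,fy=5,interpolation=cv2.INTER_CUBIC)
b=cv2.resize(g[135:265,175:300],(214,222),interpolation=cv2.INTER_CUBIC)
c=np.zeros((597,800,3),np.uint8);c[:375]=a;c[375:,:214]=b
cv2.imwrite("pics/c4.png",c)
E
```

```text
t 23.05 pos [ 0.5484 -0.2601  0.2986] yawY -1.59 tilt [-0.0006  0.0007] F [-0.1  0.3  0.1] w 0.999 g 0.0
```

View pics/c4.png

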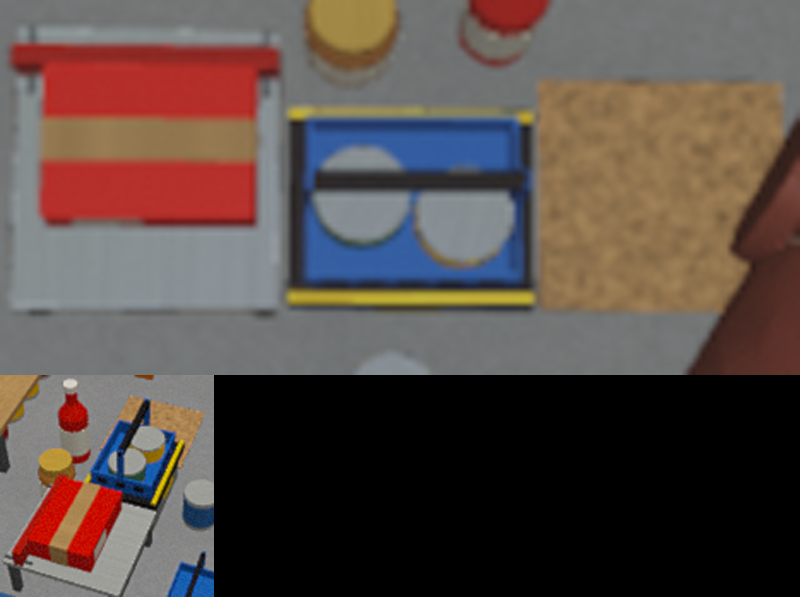

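The picture shows the carton square against the stop at columns 41 to 256. The basket sits between the rails with its rim at columns 305 to 520 on a lid spanning 289 to 534. The tins stand in it and the arm is clear.

```bash
python3 -c "
from plant import job
print(job.job_done())"
```

```text
the job is handed in; nothing more can be done
None
```

The job is handed in, but the hand-in gave no verdict: the last pictures show the carton square against the back-stop and the basket back between the rails on the grey box with its tins standing. I couldn't read the green plate directly, but the push ended on a firm stop at 18 N; the run took about 23 s.

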